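# Park the screw press: wind to the stop, back off a quarter turn

### The job

Park the small screw press: turn its handwheel clockwise, seen from above, until it comes up firmly against its stop, then back it off a quarter turn so that the thread cannot seize, and let go. Leave the other things on the table where they stand.

Things in the scene. Friction and masses are not known exactly. Their poses are not given: they have to be found in the camera images.
- press: Small bench screw press, bolted down: grey base plate 100x150x14 mm, two steel columns, a crosshead 132 mm wide at 114 to 140 mm (column ends to 152 mm) and a handwheel above it. Origin: middle of the base plate's underside, below the wheel's axis; z up, y along the line through the columns. The wheel's downward travel ends at a solid stop inside, which cannot be seen, only felt.
- wheel: Horizontal handwheel on the press, turning about the vertical: origin on the axis at mid-height of the rim, 176 mm above the table; x points to the crank handle. Rim: bar 11 mm thick on a circle of 55 mm radius; three spokes; hub to 191 mm. Turns with 0.12 N m (2 N at the handle) and stays where left. The stop comes 1 to 2 turns clockwise from the start, each time elsewhere on the turn.
- crank (a point): Middle of the wheel's upright black crank handle, 206 mm above the table, 55 mm from the wheel's axis. The handle is a freely spinning round grip, 14 mm across at the foot, 20 mm at its widest, from 185 to 223 mm above the table; it may be pushed from any side or pinched.
- ram_pad (a point): Middle of the round steel pad, 52 mm across, at the foot of the press's spindle between the columns. It goes straight down as the wheel turns clockwise (seen from above), up the other way: 5 mm a turn, so 1.25 mm for a quarter turn.
- marble_grey: Bystander: grey-white lump of rock, 45x58x42 mm; origin at the centre of its underside.
- bottle_acid: Bystander: white dropper bottle, 25 mm across, 66 mm high, standing; origin at the centre of its underside.
- magnet: Bystander: round magnet in a white cup, 38 mm across, 13 mm high; origin at the centre of its underside.
- bar_1: Bystander: white plastic bar, 16x86x10 mm, lying; origin at the centre of its underside.
- gabbro_dark: Bystander: dark lump of rock, 52x74x47 mm; origin at the centre of its underside.
- bottle_red: Bystander: white dropper bottle with a red cap, 28 mm across, 71 mm high, standing; origin at the centre of its underside.
- cell_1: Bystander: black battery, 14 mm across, 51 mm high, standing; origin at the centre of its underside.

How it is judged:
By the outcome, as a careful person would: the job done as asked, in the order asked, and still so for the second after the job is handed in, with the robot touching nothing.
It also fails if it takes over 70 s, if anything falls off the work surface, if the arm or the gripper's body presses on something with over 40 N, if the wrist force passes 120 N, or if a joint passes its speed limit or range.

### The arm

A 6-joint arm with a two-finger parallel gripper is mounted at the origin on a cart in front of the work surface, level with it; the furniture and walls round the work are solid. World frame = base frame: x ahead of the robot, y to its left, z up, the work surface at z = 0. Lengths are in mm, angles in rad, forces in N, time in s.
With the tool pointing down it reaches from about 300 to 775 mm from the base axis. Payload 14.6 kg.
Tool frame: the origin (TCP) lies at the very end of the fingers, on their centre line; the grasp point (between the pads) lies 19 mm behind it; z points along the fingers, y is the line along which they close (so a half turn about z gives the same grasp; the last joint's range is limited). The gripper opens to 94 mm and grips with 3 to 60 N. Pads are 16 mm wide; open, the fingers measure 119 mm over their backs; the gripper's body (75 mm by 177 mm) begins 78 mm behind the grasp point.
Start: joints at [1.128, 0.3, 1.521, -0, 1.321, -0.067], TCP at [201.856, 511.609, 205.446] pointing down, gripper open.
Joint ranges: [-3.03, 3.03], [-0.79, 2.21], [0.23, 2.52], [-1.04, 4.18], [0, 3.07], [-2.55, 2.55]. Speed limits (rad/s): [2.22, 2.22, 2.57, 3.14, 3.14, 3.14].

### API

Orientations are given as [roll, pitch, yaw] about the fixed x, y, z axes, in that order (R = Rz(yaw) Ry(pitch) Rx(roll)).
In Python, from cell import manip, optics gives the robot as it stands.
- The arm moves only by the shell command python3 -m crank 'ROWS' [FORCE]. ROWS is JSON, a list of rows, each a list of 7 numbers: the opening in per cent of the stroke, from 0 (shut) to 100 (fully open), then the shift along the tool's x, y, z in mm, then the turn, a rotation vector about the tool's x, y, z in rad. A call has 1 to 10 rows; each row is the pose to reach, as a shift and turn from the pose commanded when the call began, along the tool's axes at that moment; what a row does not reach only later rows make up. A row lasts 1/10 s, in which the tool goes at most 50 mm and 8.59 degrees, less where a joint would pass 70% of its speed; a pose out of reach is approached as far as the arm can. A call with a gripper value outside its range is refused whole. The fingers move at their own pace and stop on an object; FORCE is the grip in N (left out, the last holds). Time passes only in rows, so rows that repeat a pose let the fingers close. It gives the time, the measured TCP pose, the force, the opening and the grip force at its end, in the units of the state.
- manip.read_state(): the state, without advancing time (a new reading comes with each control period).
- optics.camera(name): name is "scene" or "top"; returns (picture, depth): 400x640x3 uint8, red, green, blue; 400x640 float32, mm along the optical axis (not along the pixel's ray), 0 where there is no reading.
- optics.calibration(name): a dict with "camera_matrix" (3x3 intrinsics, pixels), "R" (3x3) and "t" (3): a world point X has camera coordinates R X + t. Camera axes: x right, y down, z forward; pixel columns grow to the right and rows downward; lengths in mm; the calibration is good to about 2 mm. A picture is of the moment at which its call begins. calibration takes no time and is no camera call.
- manip.sign_off(): hands the job in; it is judged then, once.
The state is a dict: "clock": time; "joints": joint angles; "qd": joint speeds; "effort": joint torques, N m; "eef_pos": TCP position; "eef_rot": TCP orientation; "wrist_force": force on the tool from outside, world axes, zero at the start; "moment": the same for the moment, N m; "finger_gap": finger opening in mm; "finger_force": force on a finger pad.
Only numpy, scipy, OpenCV 4.12 (cv2) and the standard library are available. Lean on these libraries where they do the work, as an engineer would, in place of code of your own. Each camera call takes 0.05 s, during which the arm holds its last target. There are 200 camera calls.

## Working session

There is one attempt and no reset: what is moved stays moved. The work goes in short steps, Python scripts to look and compute and a shell command to move; the robot and the scene stay as the last step left them, time stands still between calls to the robot, and variables do not carry over. Pictures are saved under pics/ and viewed, at most 10 in all, crops included, and the job is handed in when it is done.

```bash
ls; mkdir -p pics
python3 - <<'E'
from cell import manip, optics
import cv2
for n in("scene","top"):
    p,d=optics.camera(n); cv2.imwrite(f"pics/{n}0.png",p[:,:,::-1])
    c=optics.calibration(n); print(n,c)
print(manip.read_state())
E
```

```text
pics
scene {'camera_matrix': array([[381.90123688,   0.        , 322.89428079],
       [  0.        , 381.90123688, 203.33094935],
       [  0.        ,   0.        ,   1.        ]]), 'R': array([[ 0.5337136 , -0.84546533, -0.01838939],
       [-0.48360936, -0.28730305, -0.82678833],
       [ 0.69373754,  0.45016146, -0.56221249]]), 't': array([-306.35198084,  395.482046  ,  695.35533024])}
top {'camera_matrix': array([[369.31447667,   0.        , 315.54914942],
       [  0.        , 369.31447667, 199.60982517],
       [  0.        ,   0.        ,   1.        ]]), 'R': array([[ 0.02417498, -0.99970525, -0.00223128],
       [-0.99145233, -0.02368904, -0.12830087],
       [ 0.1282102 ,  0.00531388, -0.99173278]]), 't': array([ -28.5819113 ,  571.65803054, 1172.52510014])}
{'clock': 0.1, 'joints': array([ 1.12841625e+00,  3.00423488e-01,  1.52150542e+00,  2.36637334e-05,
        1.32070987e+00, -6.66017639e-02]), 'qd': array([ 1.85099674e-04, -3.54458168e-03, -4.90886160e-04,  6.40861188e-04,
        8.64670427e-05, -1.11817573e-03]), 'effort': array([ 2.60922556e-03, -5.32640433e+01, -3.53287733e+01,  7.10062799e-02,
        2.35447695e-02, -5.40810038e-05]), 'eef_pos': array([201.74610916, 511.41221086, 204.94445735]), 'eef_rot': array([-3.14055038e+00, -9.24923762e-05,  2.76580842e+00]), 'wrist_force': array([ 0.98946487, -0.88598805, -0.075023  ]), 'moment': array([ 0.05127396,  0.00796803, -0.00363781]), 'finger_force': 0.0, 'finger_gap': 93.68894198609141}
```

View pics/top0.png

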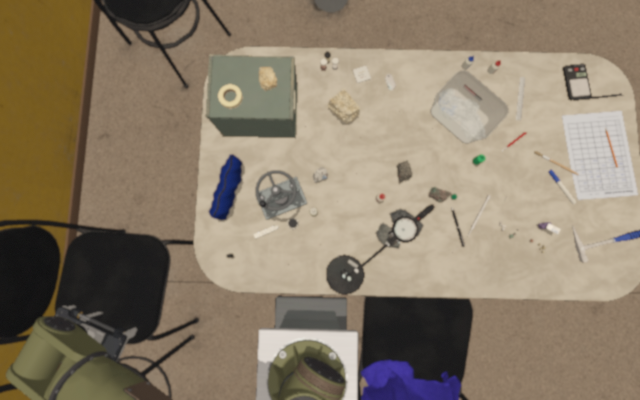

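View pics/scene0.png

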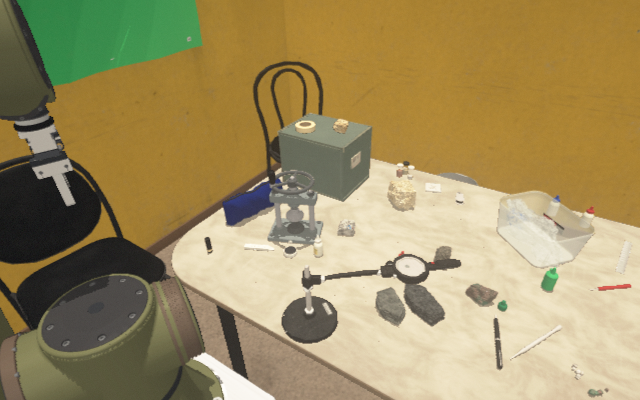

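The top view shows the press near (278,195), with its wheel around (274,190). In the scene view the wheel is near (293,182). I'll zoom in on both.

```bash
cat > h.py <<'E'
from cell import manip, optics
import cv2, numpy as np
def rays(n,uv,z):
    c=optics.calibration(n);K,R,t=c["camera_matrix"],c["R"],c["t"]
    o=-R.T@t; d=R.T@np.linalg.inv(K)@np.array([uv[0],uv[1],1.]); return o+d*(z-o[2])/d[2]
def cloud(n,dep):
    c=optics.calibration(n);K,R,t=c["camera_matrix"],c["R"],c["t"]
    v,u=np.indices(dep.shape); 
    P=np.stack([(u-K[0,2])/K[0,0]*dep,(v-K[1,2])/K[1,1]*dep,dep],-1)-t
    return P@R
def proj(n,X):
    c=optics.calibration(n);p=c["camera_matrix"]@(c["R"]@np.array(X)+c["t"]);return p[:2]/p[2]
E
python3 - <<'E'
from h import *
a=cv2.imread("pics/top0.png")[150:250,210:340]; b=cv2.imread("pics/scene0.png")[160:265,220:370]
A=cv2.resize(a,(780,600),interpolation=cv2.INTER_CUBIC); B=cv2.resize(b,(800,560),interpolation=cv2.INTER_CUBIC)
cv2.imwrite("pics/t1.png",A);cv2.imwrite("pics/s1.png",B)
p,d=optics.camera("top");P=cloud("top",d)
m=(P[...,2]>165)&(P[...,2]<230)&(P[...,0]>250)&(P[...,0]<600)&(P[...,1]>-50)&(P[...,1]<250)
v,u=np.nonzero(m)
Q=P[m];g=p[m]
print(len(Q),Q.min(0),Q.max(0),np.median(Q,0))
k=Q[:,2]>196; 
for i in np.nonzero(k)[0]: print(u[i],v[i],Q[i].round(),g[i])
E
```

```text
468 [520.32325531  41.33253657 169.8887173 ] [599.93423557 160.9665138  225.16361107] [563.98425076 102.79377985 182.10883256]
262 200 [544. 132. 222.] [86 83 79]
260 201 [541. 139. 217.] [78 76 73]
261 201 [540. 135. 224.] [67 65 63]
262 201 [541. 132. 223.] [65 63 61]
263 201 [541. 129. 225.] [66 65 62]
264 201 [541. 127. 222.] [81 80 76]
259 202 [538. 141. 219.] [97 95 88]
260 202 [538. 137. 223.] [72 69 67]
261 202 [538. 135. 222.] [66 63 61]
262 202 [538. 132. 224.] [66 64 62]
263 202 [538. 129. 222.] [63 61 59]
264 202 [538. 127. 222.] [61 59 57]
265 202 [539. 125. 213.] [77 76 72]
259 203 [535. 141. 220.] [100  96  88]
260 203 [535. 138. 222.] [71 69 65]
261 203 [535. 134. 225.] [70 67 66]
262 203 [535. 132. 225.] [71 68 67]
263 203 [535. 129. 222.] [66 63 62]
264 203 [535. 126. 222.] [54 51 50]
265 203 [536. 124. 217.] [59 57 54]
259 204 [532. 140. 221.] [114 106  94]
260 204 [532. 137. 223.] [77 73 68]
261 204 [532. 135. 222.] [67 64 62]
262 204 [532. 132. 224.] [67 64 63]
263 204 [532. 129. 225.] [60 57 56]
264 204 [533. 127. 221.] [49 46 46]
265 204 [533. 124. 218.] [52 49 48]
259 205 [531. 142. 212.] [141 130 112]
260 205 [530. 137. 222.] [101  93  81]
261 205 [530. 135. 221.] [69 64 60]
262 205 [529. 132. 224.] [56 53 52]
263 205 [530. 129. 223.] [48 47 46]
264 205 [530. 127. 220.] [43 42 41]
265 205 [531. 125. 212.] [58 56 55]
260 206 [527. 138. 218.] [139 127 109]
261 206 [527. 135. 219.] [98 92 82]
262 206 [527. 131. 223.] [68 66 62]
263 206 [527. 130. 218.] [57 55 54]
264 206 [528. 127. 213.] [59 57 55]
265 206 [529. 126. 204.] [71 68 65]
262 207 [525. 133. 212.] [107 104  97]
263 207 [527. 132. 200.] [94 93 88]
264 207 [527. 130. 197.] [86 84 81]
```

View pics/t1.png

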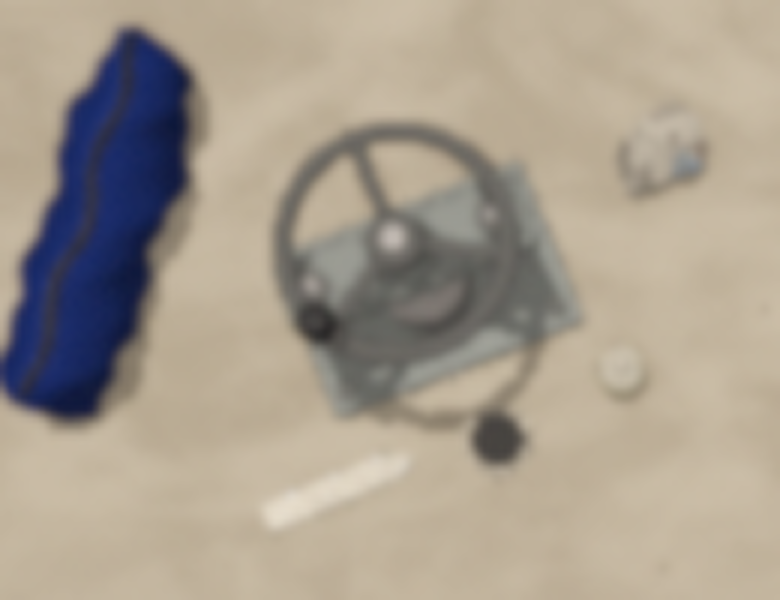

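View pics/s1.png

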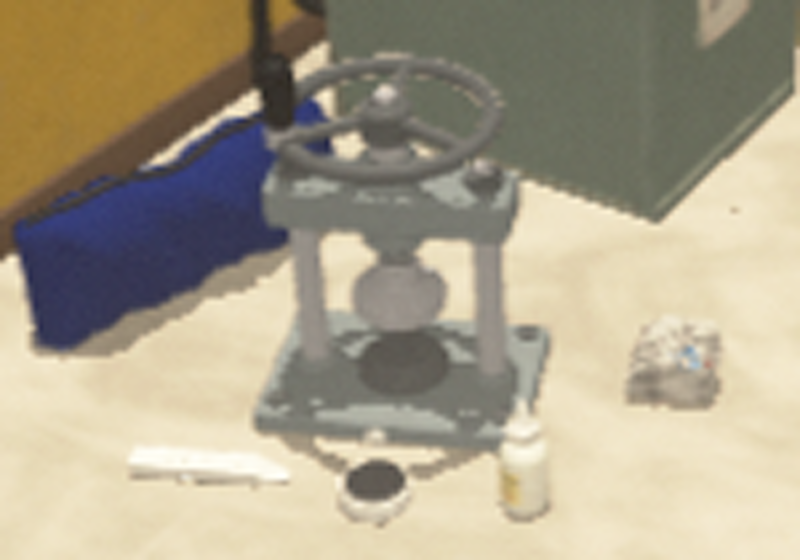

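The top crop shows the hub at about full-picture (275.8,189.7) and the black handle at (262.5,203.5). The crop from the scene camera confirms this. Next I'll fit the wheel's axis.

Run:
```python
from h import *
from scipy.optimize import least_squares
h=rays("top",(275.8,189.7),191);k=rays("top",(262.3,203.3),222)
print("hub",h,"knob",k,np.linalg.norm((h-k)[:2]),np.degrees(np.arctan2(*(k-h)[1::-1])))
p,d=optics.camera("top");P=cloud("top",d);Q=P[(P[...,2]>170)&(P[...,2]<190)&(np.linalg.norm(P[...,:2]-h[:2],axis=-1)<70)&(np.linalg.norm(P[...,:2]-h[:2],axis=-1)>40)]
r=least_squares(lambda c:np.hypot(Q[:,0]-c[0],Q[:,1]-c[1])-55,h[:2],loss="soft_l1",f_scale=3)
print(r.x,len(Q),np.median(Q[:,2]))
print("scene proj hub",proj("scene",[*r.x,191]),"knob",proj("scene",[*k[:2],206]))
# tall things near: obstacles
M=(P[...,2]>100)&(np.linalg.norm(P[...,:2]-h[:2],axis=-1)<300)&(np.linalg.norm(P[...,:2]-h[:2],axis=-1)>75)
q=P[M];
for a in range(-180,180,30):
    w=np.degrees(np.arctan2(q[:,1]-h[1],q[:,0]-h[0]));s=q[(w>=a)&(w<a+30)]
    if len(s):print(a,len(s),s[:,2].max(),np.linalg.norm(s[:,:2]-h[:2],axis=1).min())
```

```text
hub [578.13547885  98.84285313 191.        ] knob [534.42837215 131.17596217 222.        ] 54.36672802476567 143.5071573782922
[579.28772089 100.89396492] 449 180.81699504611143
scene proj hub [291.17214062 176.92909657] knob [271.50714734 176.47521145]
-150 1042 1236.1120268452362 200.86564542850536
-30 606 205.6244763127813 208.60463936408115
0 1700 235.72948408135568 209.04474576367204
30 616 223.80650548780898 241.27748403727216
```

```bash
python3 -m crank '[[48,0,0,-40,0,0,0],[48,0,0,-65,0,0,0],[48,-40,-21,-65,0,0,0],[48,-85,-44,-65,0,0,0],[48,-125,-64,-65,0,0,0],[48,-165,-85,-65,0,0,0],[48,-205,-106,-65,0,0,0],[48,-245,-126,-65,0,0,0],[48,-285,-147,-65,0,0,0],[48,-325,-168,-65,0,0,0]]' 20; python3 -m crank '[[48,-40,-21,0,0,0,0],[48,-80,-41,0,0,0,0],[48,-110,-56,0,0,0,0],[48,-124,-63.6,0,0,0,0],[48,-124,-63.6,0,0,0,0],[48,-124,-63.6,0,0,0,0]]'
```

```text
clock: 1.2
eef_pos: [443.4, 234.4, 270.5]
eef_rot: [3.142, 0.0, 2.766]
wrist_force: [0.8, 1.1, 0.1]
finger_gap: 45.0
finger_force: 0.0
clock: 1.8
eef_pos: [534.0, 132.1, 270.3]
eef_rot: [3.142, -0.0, 2.766]
wrist_force: [-1.0, 0.2, 1.3]
finger_gap: 44.9
finger_force: 0.0
```

```bash
python3 -m crank '[[48,0,0,30,0,0,0],[48,0,0,60,0,0,0],[48,0,0,80,0,0,0],[48,0,0,80,0,0,0],[0,0,0,80,0,0,0],[0,0,0,80,0,0,0],[0,0,0,80,0,0,0],[0,0,0,80,0,0,0],[0,0,0,80,0,0,0]]' 20
python3 - <<'E'
from h import *
for n,(a,b,c,e) in {"scene":(130,230,230,330),"top":(150,250,220,320)}.items():
    p,d=optics.camera(n); cv2.imwrite(f"pics/{n}2.png",cv2.resize(p[a:b,c:e,::-1],(400,400)))
a=np.hstack([cv2.imread(f"pics/{n}2.png") for n in("scene","top")]);cv2.imwrite("pics/both2.png",a)
E
```

```text
clock: 2.7
eef_pos: [534.7, 131.6, 191.3]
eef_rot: [3.141, 0.001, 2.766]
wrist_force: [-1.5, 1.0, 5.8]
finger_gap: 18.3
finger_force: 20.0
```

View pics/both2.png

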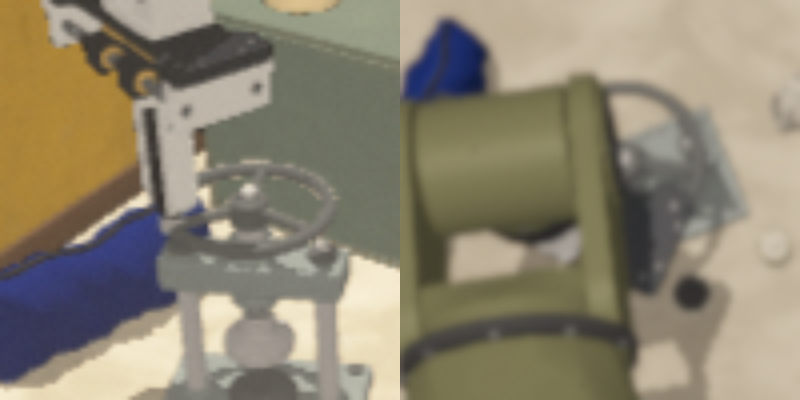

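The fingers hold the handle: the gap is 18.3 mm, and the scene half shows them at about (180,210). I'll work out the arc offsets next.

```bash
cat > arc.py <<'E'
import sys,numpy as np
p0,st,n,*r=map(float,sys.argv[1:]); R=r[0] if r else 55
for k in range(1,int(n)+1):
    a,b=np.radians(p0),np.radians(p0+k*st); print("%.0f"%(p0+k*st),"%.1f,%.1f"%(R*(np.cos(b)-np.cos(a)),R*(np.sin(b)-np.sin(a))),end=" | ")
print()
E
python3 arc.py 14 8 10
```

```text
22 -2.4,7.3 | 30 -5.7,14.2 | 38 -10.0,20.6 | 46 -15.2,26.3 | 54 -21.0,31.2 | 62 -27.5,35.3 | 70 -34.6,38.4 | 78 -41.9,40.5 | 86 -49.5,41.6 | 94 -57.2,41.6 |
```

```bash
python3 -m crank '[[0,-2.4,7.3,0,0,0,0],[0,-5.7,14.2,0,0,0,0],[0,-10,20.6,0,0,0,0],[0,-15.2,26.3,0,0,0,0],[0,-21,31.2,0,0,0,0]]' 20;python3 -m crank '[[0,-6.5,4.1,0,0,0,0],[0,-13.6,7.2,0,0,0,0],[0,-20.9,9.3,0,0,0,0],[0,-28.5,10.4,0,0,0,0],[0,-36.2,10.4,0,0,0,0]]'; python3 arc.py 94 12 10;python3 arc.py 214 12 10
```

```text
clock: 3.3
eef_pos: [565.6, 153.7, 191.4]
eef_rot: [3.14, -0.0, 2.766]
wrist_force: [-4.6, 4.7, 5.7]
finger_gap: 18.5
finger_force: 20.0
clock: 3.8
eef_pos: [603.7, 150.4, 191.5]
eef_rot: [3.139, 0.001, 2.767]
wrist_force: [0.4, 7.7, 5.3]
finger_gap: 18.6
finger_force: 20.0
106 -11.3,-2.0 | 118 -22.0,-6.3 | 130 -31.5,-12.7 | 142 -39.5,-21.0 | 154 -45.6,-30.8 | 166 -49.5,-41.6 | 178 -51.1,-52.9 | 190 -50.3,-64.4 | 202 -47.2,-75.5 | 214 -41.8,-85.6 | 
226 7.4,-8.8 | 238 16.5,-15.9 | 250 26.8,-20.9 | 262 37.9,-23.7 | 274 49.4,-24.1 | 286 60.8,-22.1 | 298 71.4,-17.8 | 310 81.0,-11.4 | 322 88.9,-3.1 | 334 95.0,6.6 |
```

```bash
python3 -m crank '[[0,-11.3,-2,0,0,0,0],[0,-22,-6.3,0,0,0,0],[0,-31.5,-12.7,0,0,0,0],[0,-39.5,-21,0,0,0,0],[0,-45.6,-30.8,0,0,0,0],[0,-49.5,-41.6,0,0,0,0],[0,-51.1,-52.9,0,0,0,0],[0,-50.3,-64.4,0,0,0,0],[0,-47.2,-75.5,0,0,0,0],[0,-41.8,-85.6,0,0,0,0]]' 20; python3 -m crank '[[0,7.4,-8.8,0,0,0,0],[0,16.5,-15.9,0,0,0,0],[0,26.8,-20.9,0,0,0,0],[0,37.9,-23.7,0,0,0,0],[0,49.4,-24.1,0,0,0,0],[0,60.8,-22.1,0,0,0,0],[0,71.4,-17.8,0,0,0,0],[0,81,-11.4,0,0,0,0],[0,88.9,-3.1,0,0,0,0],[0,95,6.6,0,0,0,0]]'; python3 arc.py 334 6 10; python3 arc.py 34 6 10;python3 arc.py 94 6 10
```

```text
clock: 4.8
eef_pos: [610.3, 54.1, 191.1]
eef_rot: [3.14, 0.0, 2.766]
wrist_force: [-1.7, 6.9, 4.9]
finger_gap: 18.9
finger_force: 20.0
clock: 5.8
eef_pos: [525.1, 95.1, 191.2]
eef_rot: [3.141, 0.003, 2.765]
wrist_force: [8.9, -1.5, 0.7]
finger_gap: 18.6
finger_force: 20.0
340 2.2,5.3 | 346 3.9,10.8 | 352 5.0,16.5 | 358 5.5,22.2 | 364 5.4,27.9 | 370 4.7,33.7 | 376 3.4,39.3 | 382 1.6,44.7 | 388 -0.9,49.9 | 394 -3.8,54.9 | 
40 -3.5,4.6 | 46 -7.4,8.8 | 52 -11.7,12.6 | 58 -16.5,15.9 | 64 -21.5,18.7 | 70 -26.8,20.9 | 76 -32.3,22.6 | 82 -37.9,23.7 | 88 -43.7,24.2 | 94 -49.4,24.1 | 
100 -5.7,-0.7 | 106 -11.3,-2.0 | 112 -16.8,-3.9 | 118 -22.0,-6.3 | 124 -26.9,-9.3 | 130 -31.5,-12.7 | 136 -35.7,-16.7 | 142 -39.5,-21.0 | 148 -42.8,-25.7 | 154 -45.6,-30.8 |
```

```bash
python3 -m crank '[[0,2.2,5.3,0,0,0,0],[0,3.9,10.8,0,0,0,0],[0,5,16.5,0,0,0,0],[0,5.5,22.2,0,0,0,0],[0,5.4,27.9,0,0,0,0]]' 20; python3 arc.py 4 6 5
```

```text
clock: 6.3
eef_pos: [529.7, 122.9, 191.1]
eef_rot: [-3.141, 0.0, 2.766]
wrist_force: [-2.2, -1.0, 8.0]
finger_gap: 19.3
finger_force: 20.0
10 -0.7,5.7 | 16 -2.0,11.3 | 22 -3.9,16.8 | 28 -6.3,22.0 | 34 -9.3,26.9 |
```

```bash
python3 -m crank '[[0,-0.7,5.7,0,0,0,0],[0,-2,11.3,0,0,0,0],[0,-3.8,16.8,0,0,0,0]]' 20; python3 arc.py 22 4 6; python3 arc.py 46 4 6; python3 arc.py 70 4 6
```

```text
clock: 6.6
eef_pos: [539.2, 137.5, 191.1]
eef_rot: [3.142, -0.001, 2.766]
wrist_force: [-3.8, 0.9, 10.1]
finger_gap: 18.7
finger_force: 20.0
26 -1.6,3.5 | 30 -3.4,6.9 | 34 -5.4,10.2 | 38 -7.7,13.3 | 42 -10.1,16.2 | 46 -12.8,19.0 | 
50 -2.9,2.6 | 54 -5.9,4.9 | 58 -9.1,7.1 | 62 -12.4,9.0 | 66 -15.8,10.7 | 70 -19.4,12.1 | 
74 -3.7,1.2 | 78 -7.4,2.1 | 82 -11.2,2.8 | 86 -15.0,3.2 | 90 -18.8,3.3 | 94 -22.6,3.2 |
```

```bash
python3 -m crank '[[0,-1.6,3.5,0,0,0,0],[0,-3.4,6.9,0,0,0,0],[0,-5.4,10.2,0,0,0,0],[0,-7.7,13.3,0,0,0,0],[0,-10.1,16.2,0,0,0,0],[0,-12.8,19,0,0,0,0]]' 20
```

```text
clock: 7.2
eef_pos: [558.0, 151.1, 191.2]
eef_rot: [3.141, -0.001, 2.766]
wrist_force: [-4.8, 4.8, 10.6]
finger_gap: 18.6
finger_force: 20.0
```

```bash
python3 -m crank '[[0,-2.9,2.6,0,0,0,0],[0,-5.9,4.9,0,0,0,0],[0,-9.1,7.1,0,0,0,0],[0,-12.4,9,0,0,0,0],[0,-15.8,10.7,0,0,0,0],[0,-19.4,12.1,0,0,0,0]]'
```

```text
clock: 7.8
eef_pos: [581.1, 152.6, 190.3]
eef_rot: [-3.14, 0.0, 2.764]
wrist_force: [-0.5, 0.2, -0.3]
finger_gap: 1.9
finger_force: 0.0
```

```bash
python3 arc.py 94 4 6; python3 arc.py 118 4 6; python3 arc.py 142 4 6;python3 arc.py 166 4 6;python3 arc.py 190 4 6;python3 arc.py 214 4 6;python3 arc.py 238 4 6
```

```text
98 -3.8,-0.4 | 102 -7.6,-1.1 | 106 -11.3,-2.0 | 110 -15.0,-3.2 | 114 -18.5,-4.6 | 118 -22.0,-6.3 | 
122 -3.3,-1.9 | 126 -6.5,-4.1 | 130 -9.5,-6.4 | 134 -12.4,-9.0 | 138 -15.1,-11.8 | 142 -17.5,-14.7 | 
146 -2.3,-3.1 | 150 -4.3,-6.4 | 154 -6.1,-9.8 | 158 -7.7,-13.3 | 162 -9.0,-16.9 | 166 -10.0,-20.6 | 
170 -0.8,-3.8 | 174 -1.3,-7.6 | 178 -1.6,-11.4 | 182 -1.6,-15.2 | 186 -1.3,-19.1 | 190 -0.8,-22.9 | 
194 0.8,-3.8 | 198 1.9,-7.4 | 202 3.2,-11.1 | 206 4.7,-14.6 | 210 6.5,-17.9 | 214 8.6,-21.2 | 
218 2.3,-3.1 | 222 4.7,-6.0 | 226 7.4,-8.8 | 230 10.2,-11.4 | 234 13.3,-13.7 | 238 16.5,-15.9 | 
242 3.3,-1.9 | 246 6.8,-3.6 | 250 10.3,-5.0 | 254 14.0,-6.2 | 258 17.7,-7.2 | 262 21.5,-7.8 |
```

The fingers slipped off the handle between 46° and 70°, so it has probably met the stop. I'll lift clear and look.

```bash
python3 -m crank '[[0,0,0,-40,0,0,0],[0,0,0,-80,0,0,0],[0,30,40,-90,0,0,0],[48,30,80,-90,0,0,0],[48,30,120,-90,0,0,0]]'
python3 - <<'E'
from h import *
for n,(a,b,c,e) in {"scene":(130,230,230,330),"top":(150,250,220,320)}.items():
    p,d=optics.camera(n); cv2.imwrite(f"pics/{n}3.png",cv2.resize(p[a:b,c:e,::-1],(400,400)))
    P=cloud(n,d);m=(P[...,2]>196)&(P[...,2]<226)&(np.hypot(P[...,0]-579,P[...,1]-101)<75);v,u=np.nonzero(m)
    if m.sum():print(n,m.sum(),np.median(P[m],0),P[m].min(0),P[m].max(0),u.mean(),v.mean())
a=np.hstack([cv2.imread(f"pics/{n}3.png") for n in("scene","top")]);cv2.imwrite("pics/both3.png",a)
E
```

```text
clock: 8.3
eef_pos: [596.7, 278.4, 281.1]
eef_rot: [3.141, 0.0, 2.766]
wrist_force: [0.6, -0.2, -0.9]
finger_gap: 13.2
finger_force: 0.0
scene 72 [551.83378771 145.6698446  212.96207974] [545.20981903 140.08266682 196.99706388] [564.26791794 157.26272087 224.59182504] 270.97222222222223 170.19444444444446
top 42 [556.91254755 149.50423428 220.74696953] [549.46100153 142.95094486 201.79463068] [565.80228012 159.57158865 225.61016834] 255.9047619047619 195.16666666666666
```

View pics/both3.png

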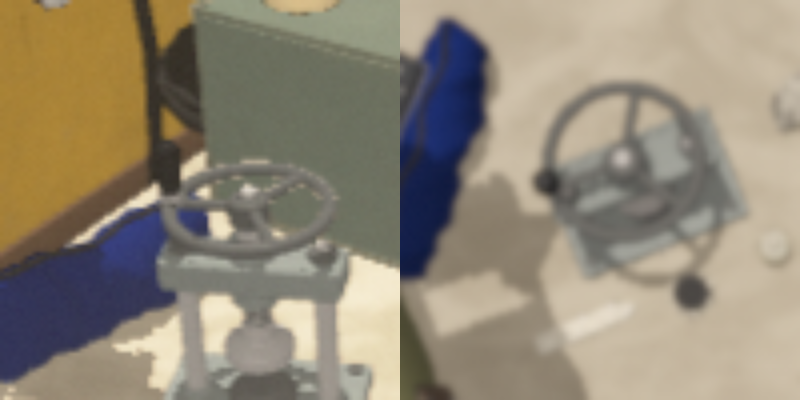

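The handle stands at about (546,181) in the right half. Depth puts it near (556.5,150.5), which is world angle 114° and 391° of turning, so that is probably the stop. I'll re-grip with the closing line tangential, so a finger pushes squarely, and test it firmly.

```bash
python3 -m crank '[[48,-1,-20,0,0,0,0.13],[48,-3,-50,0,0,0,0.26],[48,-5,-80,0,0,0,0.39],[48,-7,-110,0,0,0,0.52],[48,-9.5,-133.7,0,0,0,0.65],[48,-9.5,-133.7,0,0,0,0.77],[48,-9.5,-133.7,0,0,0,0.77],[48,-9.5,-133.7,0,0,0,0.77]]' 30; python3 -c "
from h import *;s=manip.read_state();print(s['joints'],s['eef_pos'],s['eef_rot'])"
```

```text
clock: 9.2
eef_pos: [556.5, 149.0, 280.2]
eef_rot: [-3.141, -0.0, 1.999]
wrist_force: [0.0, 0.3, -0.4]
finger_gap: 45.3
finger_force: 0.0
[ 1.97980286e-01  3.15928010e-01  1.32810178e+00  2.49425162e-05
  1.49819828e+00 -2.30382539e-01] [556.50335511 148.97519029 280.23768116] [-3.14097970e+00 -1.69316343e-04  1.99915728e+00]
```

```bash
python3 -m crank '[[48,1.5,0,40,0,0,0],[48,1.5,0,80,0,0,0],[48,1.5,0,90,0,0,0],[48,1.5,0,90,0,0,0],[0,1.5,0,90,0,0,0],[0,1.5,0,90,0,0,0],[0,1.5,0,90,0,0,0],[0,1.5,0,90,0,0,0],[0,1.5,0,90,0,0,0]]' 40; python3 -m crank '[[0,0,0,0,0,0,0],[0,0,1,0,0,0,0],[0,0,2,0,0,0,0]]';python3 -m crank '[[0,0,1,0,0,0,0],[0,0,2,0,0,0,0]]'
```

```text
clock: 10.1
eef_pos: [556.5, 150.7, 191.4]
eef_rot: [3.14, 0.0, 1.996]
wrist_force: [0.9, 1.0, 5.6]
finger_gap: 18.3
finger_force: 40.0
clock: 10.4
eef_pos: [558.0, 151.4, 191.3]
eef_rot: [3.141, 0.0, 1.996]
wrist_force: [-2.7, 0.5, 7.4]
finger_gap: 18.2
finger_force: 40.0
clock: 10.6
eef_pos: [559.8, 152.2, 191.3]
eef_rot: [3.141, 0.0, 1.996]
wrist_force: [-2.4, -0.7, 7.6]
finger_gap: 18.5
finger_force: 40.0
```

It still turns freely at under 3 N, so that was a slip and not the stop. I'll carry on, turning the tool with the wheel so that the finger keeps pushing squarely.

```bash
python3 -m crank '[[0,-0.7,5.7,0,0,0,0.105],[0,-2,11.3,0,0,0,0.21],[0,-3.8,16.8,0,0,0,0.314],[0,-6.3,22,0,0,0,0.419]]'
```

```text
clock: 11.0
eef_pos: [573.6, 155.5, 190.2]
eef_rot: [-3.117, 0.003, 1.574]
wrist_force: [-78.5, -2.8, 34.7]
finger_gap: 33.4
finger_force: 40.0
```

```bash
python3 -m crank '[[0,-0.7,5.7,0,0,0,0.105],[0,-2,11.3,0,0,0,0.21],[0,-3.8,16.8,0,0,0,0.314],[0,-6.3,22,0,0,0,0.419]]'
```

```text
clock: 11.4
eef_pos: [602.1, 153.8, 191.5]
eef_rot: [-3.136, -0.004, 1.157]
wrist_force: [0.5, -0.7, 0.6]
finger_gap: 46.8
finger_force: 0.0
```

That was the stop: 78 N. The second call then dragged the fingers past the handle. I should have checked between those two calls. I'll lift straight up and look.

```bash
python3 -m crank '[[50,0,0,-40,0,0,0],[50,0,0,-80,0,0,0],[50,0,0,-90,0,0,0],[50,-20,0,-90,0,0,-0.14],[50,20,-40,-90,0,0,-0.28],[50,50,-80,-90,0,0,-0.4],[50,90,-80,-90,0,0,-0.4]]'
python3 - <<'E'
from h import *
for n,(a,b,c,e) in {"scene":(130,230,230,330),"top":(150,250,220,320)}.items():
    p,d=optics.camera(n); cv2.imwrite(f"pics/{n}4.png",cv2.resize(p[a:b,c:e,::-1],(400,400)))
    P=cloud(n,d);m=(P[...,2]>196)&(P[...,2]<226)&(np.hypot(P[...,0]-579,P[...,1]-101)<75);v,u=np.nonzero(m)
    if m.sum():print(n,m.sum(),np.median(P[m],0),P[m].min(0),P[m].max(0),u.mean(),v.mean())
a=np.hstack([cv2.imread(f"pics/{n}4.png") for n in("scene","top")]);cv2.imwrite("pics/both4.png",a)
E
```

```text
clock: 12.1
eef_pos: [564.5, 265.1, 280.5]
eef_rot: [-3.14, 0.001, 1.562]
wrist_force: [1.3, -0.1, 0.3]
finger_gap: 46.9
finger_force: 0.0
scene 73 [550.6948857  145.49641563 211.83108531] [543.47064633 139.32314453 196.32802333] [561.98652822 156.69669496 224.38385947] 270.82191780821915 170.3972602739726
top 40 [554.66428191 148.84996109 221.20339537] [547.2233239  100.56969619 196.47836759] [579.25442533 158.09579072 225.82613374] 256.7 195.7
```

View pics/both4.png

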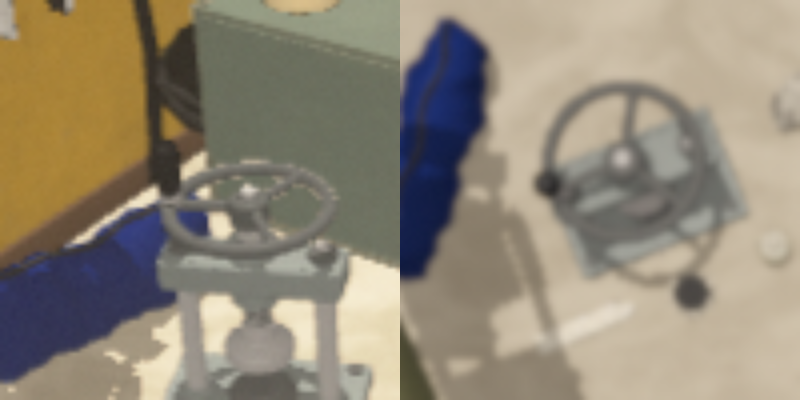

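The handle now stands at about (547,183) in the right half, near (555,149). Squeezing it out pushed it back slightly. I'll re-grip and creep up to the stop in 1 mm steps to find it exactly.

```bash
python3 -m crank '[[48,-30,-2,0,0,0,-0.14],[48,-70,-5,0,0,0,-0.28],[48,-105,-7,0,0,0,-0.42],[48,-115.2,-8.7,0,0,0,-0.44],[48,-115.2,-8.7,0,0,0,-0.44],[48,-115.2,-8.7,30,0,0,-0.44],[48,-115.2,-8.7,70,0,0,-0.44],[48,-115.2,-8.7,90,0,0,-0.44],[48,-115.2,-8.7,90,0,0,-0.44]]' 40; python3 -m crank '[[0,0,0,0,0,0,0],[0,0,0,0,0,0,0],[0,0,0,0,0,0,0],[0,0,0,0,0,0,0],[0,0,0,0,0,0,0]]';python3 -m crank '[[0,0,1,0,0,0,0],[0,0,2,0,0,0,0],[0,0,2,0,0,0,0]]'
```

```text
clock: 13.1
eef_pos: [555.8, 149.1, 187.3]
eef_rot: [-3.136, -0.001, 1.997]
wrist_force: [0.4, -0.0, 0.9]
finger_gap: 45.2
finger_force: 0.0
clock: 13.6
eef_pos: [557.3, 149.0, 191.3]
eef_rot: [3.14, 0.0, 1.998]
wrist_force: [-0.8, 1.1, 4.1]
finger_gap: 18.4
finger_force: 40.0
clock: 13.9
eef_pos: [559.1, 149.8, 191.2]
eef_rot: [3.141, 0.0, 1.998]
wrist_force: [-1.8, 1.2, 6.1]
finger_gap: 18.1
finger_force: 40.0
```

```bash
for i in 1; do python3 -m crank '[[0,0,1,0,0,0,0],[0,0,2,0,0,0,0],[0,0,2,0,0,0,0]]'; done
```

```text
clock: 14.2
eef_pos: [560.9, 150.6, 191.2]
eef_rot: [3.141, 0.0, 1.998]
wrist_force: [-1.9, 0.5, 6.8]
finger_gap: 18.6
finger_force: 40.0
```

```bash
python3 -m crank '[[0,-0.2,1,0,0,0,0],[0,-0.3,2,0,0,0,0],[0,-0.3,2,0,0,0,0]]'
```

```text
clock: 14.5
eef_pos: [562.9, 151.3, 191.2]
eef_rot: [3.141, 0.0, 1.998]
wrist_force: [-0.9, 1.3, 6.2]
finger_gap: 18.2
finger_force: 40.0
```

```bash
python3 -m crank '[[0,-0.2,1,0,0,0,0],[0,-0.3,2,0,0,0,0],[0,-0.3,2,0,0,0,0]]'
```

```text
clock: 14.8
eef_pos: [564.0, 151.7, 191.0]
eef_rot: [-3.14, -0.001, 1.998]
wrist_force: [-8.4, -0.7, 8.5]
finger_gap: 18.2
finger_force: 40.0
```

```bash
python3 -m crank '[[0,-0.2,1,0,0,0,0],[0,-0.3,2,0,0,0,0],[0,-0.3,2,0,0,0,0]]'
```

```text
clock: 15.1
eef_pos: [564.5, 151.9, 190.9]
eef_rot: [-3.136, -0.001, 1.998]
wrist_force: [-21.1, -3.3, 13.6]
finger_gap: 18.1
finger_force: 40.0
```

The stop is felt at TCP (564.2,151.8), angle 106.3°, with the force rising to 21 N while the wheel stands still. Now I'll back off 90°, turning the tool with the wheel.

```bash
python3 arc.py 8 -5 9 53; python3 -m crank '[[0,0,-1,0,0,0,0],[0,0.3,-2.5,0,0,0,0],[0,0.3,-2.5,0,0,0,0]]'
```

```text
3 0.4,-4.6 | -2 0.5,-9.2 | -7 0.1,-13.8 | -12 -0.6,-18.4 | -17 -1.8,-22.9 | -22 -3.3,-27.2 | -27 -5.3,-31.4 | -32 -7.5,-35.5 | -37 -10.2,-39.3 | 
clock: 15.4
eef_pos: [563.8, 151.5, 191.2]
eef_rot: [3.141, -0.0, 1.998]
wrist_force: [-5.0, -0.3, 6.7]
finger_gap: 18.2
finger_force: 40.0
```

```bash
python3 -m crank '[[0,0.4,-4.6,0,0,0,-0.087],[0,0.5,-9.2,0,0,0,-0.175],[0,0.1,-13.8,0,0,0,-0.262],[0,-0.6,-18.4,0,0,0,-0.349],[0,-1.8,-22.9,0,0,0,-0.436],[0,-3.3,-27.2,0,0,0,-0.524],[0,-5.3,-31.4,0,0,0,-0.611],[0,-7.5,-35.5,0,0,0,-0.698],[0,-10.2,-39.3,0,0,0,-0.785],[0,-10.2,-39.3,0,0,0,-0.785]]'; python3 -c "
from h import *;s=manip.read_state();p=s['eef_pos']-[578.9,100.9,0];print(p,np.degrees(np.arctan2(p[1],p[0])),np.hypot(*p[:2]),s['joints'][5])"
```

```text
clock: 16.4
eef_pos: [532.6, 125.7, 191.2]
eef_rot: [3.141, 0.001, 2.786]
wrist_force: [-2.6, -0.8, 6.0]
finger_gap: 18.1
finger_force: 40.0
[-46.25116792  24.76551305 191.19407616] 151.83286389624462 52.464284713631095 -1.050279528104551
```

```bash
python3 -m crank '[[0,0.4,-4.6,0,0,0,-0.087],[0,0.5,-9.2,0,0,0,-0.175],[0,0.1,-13.8,0,0,0,-0.262],[0,-0.6,-18.4,0,0,0,-0.349],[0,-1.8,-22.9,0,0,0,-0.436],[0,-3.3,-27.2,0,0,0,-0.524],[0,-5.3,-31.4,0,0,0,-0.611],[0,-7.5,-35.5,0,0,0,-0.698],[0,-10.2,-39.3,0,0,0,-0.785],[0,-10.2,-39.3,0,0,0,-0.785]]'; python3 -c "
from h import *;s=manip.read_state();p=s['eef_pos']-[578.9,100.9,0];print(p,np.degrees(np.arctan2(p[1],p[0])),np.hypot(*p[:2]),s['joints'][5])"
```

```text
clock: 17.4
eef_pos: [528.9, 85.1, 191.1]
eef_rot: [-3.141, 0.002, -2.714]
wrist_force: [1.3, -1.0, 5.6]
finger_gap: 18.4
finger_force: 40.0
[-49.97232918 -15.79061912 191.11745066] -162.46412777568614 52.40779842653473 -1.906610725850646
```

```bash
python3 -m crank '[[30,0,0,0,0,0,0],[48,0,0,0,0,0,0],[48,0,0,0,0,0,0],[48,0,0,0,0,0,0],[48,0,0,-40,0,0,0],[48,0,0,-80,0,0,0],[48,0,0,-100,0,0,0],[48,0,-40,-110,0,0,0],[48,0,-80,-110,0,0,0],[48,0,-120,-110,0,0,0]]'
python3 - <<'E'
from h import *
p,d=optics.camera("scene");cv2.imwrite("pics/s5.png",cv2.resize(p[130:280,200:400,::-1],(800,600)))
for n in("scene","top"):
    p,d=optics.camera(n)
    P=cloud(n,d);m=(P[...,2]>196)&(P[...,2]<226)&(np.hypot(P[...,0]-579,P[...,1]-101)<75)&(np.hypot(P[...,0]-579,P[...,1]-101)>35)
    if m.sum():q=np.median(P[m],0);print(n,m.sum(),q,np.degrees(np.arctan2(q[1]-100.9,q[0]-578.9))%360)
E
```

```text
clock: 18.4
eef_pos: [578.4, -24.9, 300.8]
eef_rot: [-3.141, 0.001, -2.715]
wrist_force: [-0.0, 0.4, -0.3]
finger_gap: 45.5
finger_force: 0.0
scene 77 [520.62017874  79.00087777 212.87656505] 200.5941228539544
top 37 [525.32334334  83.24051719 221.66374957] 198.24281482598346
```

View pics/s5.png

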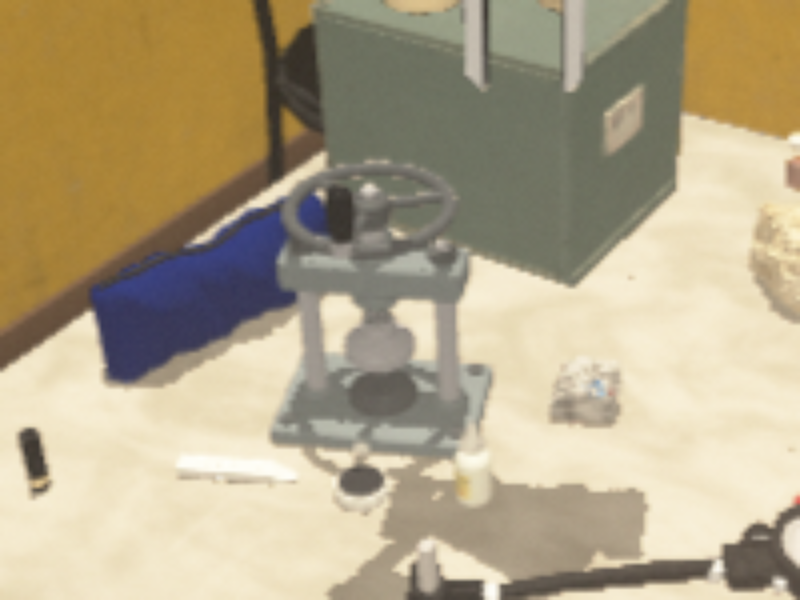

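The handle stands free at about (340,213) in the crop, at roughly 198°, about 91° back from the felt stop at 106.5°. The other objects are where they were and the gripper is clear.

```bash
python3 -c "
from cell import manip;print(manip.sign_off())"
```

```text
the job is handed in; nothing more can be done
None
```

The press is parked and handed in: I turned the wheel clockwise to its stop (about 1.1 turns), backed it off about 91° and let go. On the way, the fingers slipped off the handle twice, and the highest wrist reading was 78 N at the stop, though readings only came at the end of each call.

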